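# Back off a knurled lock screw and release a tray from its stamping nest

### The job

The packed tray is held in its stamping nest by a locked corner jaw. Roll a fingertip across the knurled rim of the lock screw to loosen it (anticlockwise seen from above) by two full turns, then push the jaw back along its slide to its end stop and push the tray straight out of the open far side of the nest until the whole tray is past the jaw. It is all fingertip work: grip nothing, never lift or tip the tray, and leave the date stamp, ink pad and marker alone.

Things in the scene. Friction and masses are not known exactly. Their poses are not given: they have to be found in the camera images.
- nest: Low U-shaped aluminium frame fixed on the belt, 400 x 140 mm. Origin on the belt under the middle of the tray's place; x points out of its open far side (the way the tray leaves), y along the tray's long side to the plain fence (34 mm high, inner face y = +93 mm), z up. The jaw's slide lies on its -y side, on a 5 mm bed plate (y -268 to -106, x -42 to +40 mm).
- finger_gap (a point): Middle of the gap between the nest's two back stops (each 40 mm high, 36 mm wide, x = -90 to -69 mm in the nest's frame), on top of the 5 mm high near strip, at nest x = -86, y = 0 mm. The gap is 88 mm wide; through it a fingertip reaches the tray's near long side.
- lock_screw (a joint): Turn of the knurled lock screw, rad: 0 = tight, growing = anticlockwise from above = loosening, 6.283 a full turn, thread ends at 18.85. Vertical axis. Needs 0.03 N m (about 1.5 N along the rim), driven by the friction of a fingertip pressed sideways (3 to 10 N) on the rim; stays where left. Lifts 3 mm a turn; its dog point leaves the notched bar after about 1.7 turns.
- knurl (a point): Centre of the lock screw's knurled steel wheel, 44 mm across, 12 mm thick, 40 mm above the belt when tight. At nest x = 0, y = -184 mm with the jaw closed; travels with the jaw. Its housing, 66 mm high, closes it at the back and with cheeks at the sides (nest x = 0 to +37 mm, 62 mm wide): only the half of the rim facing nest -x is bare. Nose above and saddle below end at x = -16 mm.
- nest_jaw (a joint): Travel of the jaw, m: 0 = closed on the tray, 0.040 = fully back at its end stop (towards nest -y). Locked until the screw is loosened; then it slides with about 9 N of drag and stays where left. The housing and the jaw plate, 46 mm high, move as one; the plate's lip closes round the tray's far corner, 69 to 76 mm from the nest's origin along x.
- push_face (a point): Point on the flat cheek of the jaw's housing to push back on, facing nest +y, 50 mm above the belt. The cheek reaches 19 mm from here towards nest +x, 18 mm towards -x, and from z = 32 to 66 mm. In front of it is a gap 52 mm wide up to the jaw plate (46 mm high), crossed at the bottom by an arm 22 mm high. Travels with the jaw.
- stamped_tray: Sealed food tray with printed film, 133 x 184 x 42 mm, 0.2 to 0.4 kg, on the belt in the nest with 2 to 3 mm of play all round. Origin at the centre of its underside, z up, y along its 184 mm side (as the nest's y), so its near rim lies 66 mm from its origin. Push it 15 to 35 mm above the belt.
- date_stamp: Date stamp with a black turned handle, 36 x 40 x 80 mm, standing on the belt, origin at the centre of its foot. Leave alone.
- ink_pad: Closed ink pad, 65 x 90 x 15 mm, origin at the centre of its underside. Leave alone.
- marker_black: Black marker, 21 x 138 x 18 mm, lying, origin at the centre of its underside. Leave alone.

How it is judged:
By the outcome, as a careful person would: the job done as asked, in the order asked, and still so for the second after the job is handed in, with the robot touching nothing.
It also fails if it takes over 72 s, if anything falls off the work surface, if the arm or the gripper's body presses on something with over 40 N, if the wrist force passes 120 N, or if a joint passes its speed limit or range.

### The arm

A 7-joint arm with a two-finger parallel gripper is mounted at the origin on a cart in front of the work surface, level with it; the furniture and walls round the work are solid. World frame = base frame: x ahead of the robot, y to its left, z up, the work surface at z = 0. Lengths are in mm, angles in rad, forces in N, time in s.
With the tool pointing down it reaches from about 400 to 875 mm from the base axis. Payload 4.4 kg.
Tool frame: the origin (TCP) lies on the centre line of the jaws, within the pads' length; the fingertips stand 25 mm ahead of it and the grasp point (between the pads) lies 6 mm ahead of it (ctrl.finger_overhang is the distance from the TCP to the fingertips, in mm); z points along the fingers, y is the line along which they close (so a half turn about z gives the same grasp; the last joint's range is limited). The gripper opens to 85 mm and grips with 20 to 120 N. Pads are 22 mm wide; open, the fingers measure 114 mm over their backs; the gripper's body (76 mm by 85 mm) begins 54 mm behind the grasp point. The pads swing forward as they close: fully open they stand 13 mm farther back than shut.
Start: joints at [-1.261, 0.628, 0.038, 1.517, -0.027, 0.996, -0.02], TCP at [238.538, 604.663, 230.813] pointing down, gripper open.
Joint ranges: [-3.06, 3.06], [-0.37, 2.12], [-1.25, 1.32], [0.18, 2.47], [-1.1, 4.24], [0.23, 1.98], [-2.94, 2.94]. Speed limits (rad/s): [2.57, 2.57, 3.14, 3.14, 3.14, 3.14, 3.14].

### API

Orientations are given as [roll, pitch, yaw] about the fixed x, y, z axes, in that order (R = Rz(yaw) Ry(pitch) Rx(roll)).
In Python, from cell import ctrl gives the robot as it stands. The module is installed in compiled form; this text tells all that it offers.
- The arm moves only by the tool play_rows, never from a script. Its argument "targets" is a list of rows, each a list of 5 numbers: the closure, from 0 (fully open) to 1 (shut), then the shift along the tool's x, y, z in cm, then the turn about the tool's z in degrees. In form: [[gripper, dx, dy, dz, spin], ...]. A call has 1 to 10 rows; each row is the pose to reach, as a shift and turn from the pose commanded when the call began, along the tool's axes at that moment; what a row does not reach only later rows make up. A row lasts 1/10 s, in which the tool goes at most 50 mm and 8.59 degrees, less where a joint would pass 70% of its speed; a pose out of reach is approached as far as the arm can. A call with a gripper value outside its range is refused whole. The fingers move at their own pace and stop on an object; the grip force is fixed at half the most. Time passes only in rows, so rows that repeat a pose let the fingers close. It gives the time, the measured TCP pose, the force, the opening and the grip force at its end, in the units of the state.
- ctrl.read_state(): the state, without advancing time (a new reading comes with each control period).
- ctrl.get_image(name): name is "side" or "top"; returns (picture, depth): 480x640x3 uint8, red, green, blue; 480x640 float32, mm along the optical axis (not along the pixel's ray), 0 where there is no reading.
- ctrl.calibration(name): a dict with "vfov" (degrees; the focal length in pixels is half the picture's height over the tangent of half this angle, whatever the lens; pixels are square), "cx", "cy" (the principal point, pixels), "extrinsics" (4x4, takes a point from camera to world coordinates). Camera axes: x right, y down, z forward; pixel columns grow to the right and rows downward; lengths in mm; the calibration is good to about 2 mm. A picture is of the moment at which its call begins. calibration takes no time and is no camera call.
- ctrl.finish_job(): hands the job in; it is judged then, once.
Trained networks look in the newest picture that a camera, given by its name, has taken for a name from the list of things; names that differ only in an ending like _2 or _b are one class to them, and where a whole thing is asked for, a point or a joint stands for the part that bears it (a point fixed in the world has none). Each returns a list of dicts, best first, with "confidence" (0 to 1); they miss things now and then, are a little off and sometimes report something else, mostly with a low value. They report only what shows in the picture. A call takes as long as a camera call.
- ctrl.search_frame(camera, name): "bbox" ([left, top, right, bottom] in pixels, round what is visible of it).
- ctrl.trace(camera, name): "pixels" (480x640 bool, what is visible of it) and "bbox" ([left, top, right, bottom] in pixels, round what is visible of it).
The state is a dict: "clock": time; "qpos": joint angles; "qd": joint speeds; "tau": joint torques, N m; "eef_pos": TCP position; "tool_rot": TCP orientation; "force": force on the tool from outside, world axes, zero at the start; "torque": the same for the moment, N m; "width": finger opening in mm; "gripper_force": force on a finger pad.
Only numpy, scipy, OpenCV 4.12 (cv2) and the standard library are available. Lean on these libraries where they do the work, as an engineer would, in place of code of your own. Each camera call takes 0.05 s, during which the arm holds its last target. There are 200 camera calls.

## Working session

There is one attempt and no reset: what is moved stays moved. The work goes in short steps, Python scripts to look and compute and a tool call to move; the robot and the scene stay as the last step left them, time stands still between calls to the robot, and variables do not carry over. Pictures are saved under pics/ and viewed, at most 10 in all, crops included, and the job is handed in when it is done.

Besides the shell and the picture viewer there is one more tool, called after "Call:" as name(argument=value, ...), one argument or row to a line, values as JSON. play_rows: Moves the arm, as the interface text tells. Its arguments: {"type":"object","properties":{"targets":{"type":"array"}},"required":["targets"]}

```bash
mkdir -p pics
cat > h.py <<'E'
from cell import ctrl
import numpy as np, cv2
def cam(n):
    c=ctrl.calibration(n); f=240/np.tan(np.radians(c["vfov"])/2); return f,c["cx"],c["cy"],np.array(c["extrinsics"])
def cloud(n,d):
    f,cx,cy,E=cam(n); v,u=np.mgrid[:480,:640]
    P=np.stack([(u-cx)/f*d,(v-cy)/f*d,d,np.ones_like(d)],-1)@E.T
    return P[...,:3]
def proj(n,p):
    f,cx,cy,E=cam(n); q=np.linalg.inv(E)@np.append(p,1); return q[0]/q[2]*f+cx,q[1]/q[2]*f+cy
E
python3 - <<'E'
from h import *
for n in("top","side"):
    im,d=ctrl.get_image(n); cv2.imwrite(f"pics/{n}0.png",im[...,::-1]); np.save(n+"0.npy",d)
    c=ctrl.calibration(n); print(n,c["vfov"],c["cx"],c["cy"],np.round(c["extrinsics"],3).tolist())
    P=cloud(n,d)
    for o in("nest","lock_screw","nest_jaw","stamped_tray","date_stamp","ink_pad","marker_black"):
        r=ctrl.trace(n,o)
        if r:
            m=r[0]["pixels"]&(d>0); print(o,round(r[0]["confidence"],2),np.round(r[0]["bbox"]),np.median(P[m],0).round(), P[m].min(0).round(),P[m].max(0).round())
s=ctrl.read_state();print(s)
E
```

```text
top 48.58267054775971 316.1230709766863 241.33242581298248 [[0.026, -0.983, 0.181, 402.79], [-1.0, -0.028, -0.01, 157.282], [0.015, -0.181, -0.983, 982.42], [0.0, 0.0, 0.0, 1.0]]
nest 0.83 [148. 226. 366. 333.] [498. 206.   6.] [401.  57.  -5.] [605. 457.  77.]
lock_screw 0.51 [303. 263. 329. 282.] [519. 144.  45.] [508. 124.  35.] [534. 165.  77.]
nest_jaw 0.64 [255. 231. 336. 304.] [533. 165.  46.] [464. 112.  -4.] [605. 263.  77.]
stamped_tray 0.91 [160. 237. 269. 317.] [511. 328.  38.] [440. 230.  -4.] [593. 423.  46.]
date_stamp 0.75 [399. 208. 421. 235.] [613. -20.  30.] [597. -51.  -4.] [638.  -2.  81.]
ink_pad 0.75 [332. 161. 382. 200.] [706.  72.  13.] [669.  22.  -2.] [746. 120.  19.]
marker_black 0.97 [384. 339. 463. 353.] [397. -41.  15.] [ 386. -117.   -4.] [408.  22.  21.]
side 56.66211185442041 315.9123589439901 237.21217272897934 [[-0.996, -0.026, 0.087, 472.015], [-0.088, 0.524, -0.847, 891.163], [-0.023, -0.852, -0.524, 532.957], [0.0, 0.0, 0.0, 1.0]]
nest 0.72 [285. 233. 402. 393.] [480. 381.   9.] [401.  -0.  -3.] [602. 459.  76.]
lock_screw 0.51 [320. 235. 340. 2
[... 419 characters left out ...]
.8, 'qpos': array([-1.26080705,  0.62834881,  0.03850793,  1.51737554, -0.02700864,
        0.99630183, -0.01998152]), 'qd': array([ 7.07686658e-04,  7.21650982e-04,  6.80813005e-05, -2.23556769e-03,
       -1.99557563e-03, -6.07077666e-04, -1.25133368e-03]), 'tau': array([ 6.16153047e-04, -5.63223946e+01,  1.22565106e+00, -1.93774348e+01,
        1.09218722e-02,  1.36129802e-03, -2.38310696e-05]), 'eef_pos': array([238.54201614, 604.68128514, 230.85461046]), 'tool_rot': array([ 3.14150861e+00, -4.33136279e-05,  2.76578630e+00]), 'force': array([-0.05055946,  0.12768898, -0.01129902]), 'torque': array([-0.02034315, -0.00372238,  0.02046414]), 'gripper_force': 0.0, 'width': 85.48174406475064}
```

View pics/top0.png

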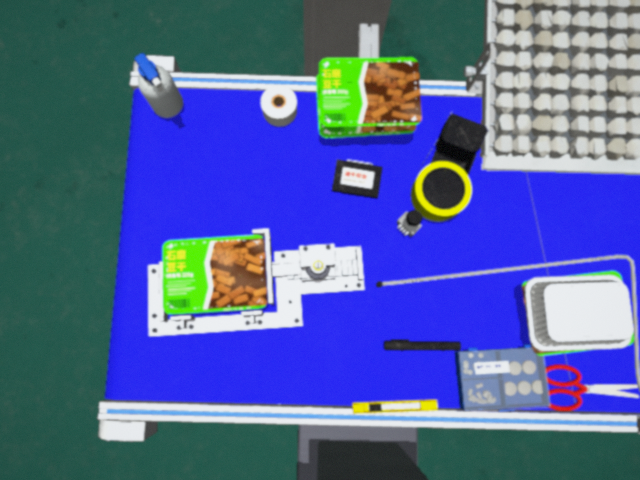

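View pics/side0.png

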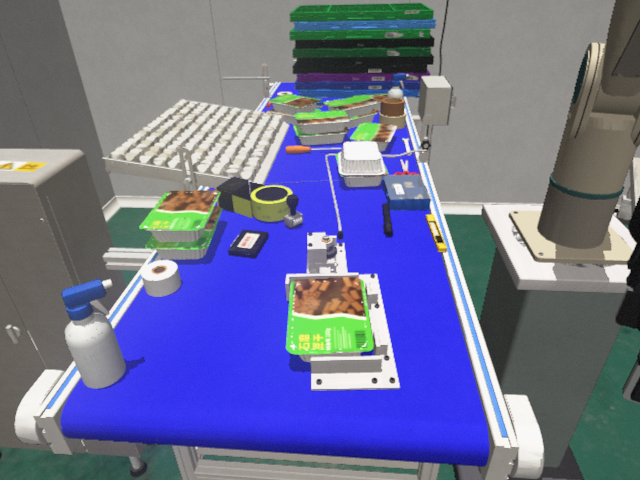

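Run:
```python
from h import *
d=np.load("top0.npy");P=cloud("top",d);ds=np.load("side0.npy");S=cloud("side",ds)
def rect(P,m,zlo,zhi,name):
    q=P[m&(P[...,2]>zlo)&(P[...,2]<zhi)][:,:2].astype(np.float32)
    print(name,len(q),cv2.minAreaRect(q), q.mean(0)); return q
for n,Q in(("top",P),("side",S)):
    roi=(Q[...,0]>390)&(Q[...,0]<620)&(Q[...,1]>40)&(Q[...,1]<470)
    b=Q[(Q[...,0]>390)&(Q[...,0]<620)&(Q[...,1]>-50)&(Q[...,1]<30)];print("belt z",np.median(b[:,2]),b[:,2].std())
    rect(Q,roi&(Q[...,1]<190),62,72,"housing top")
    rect(Q,roi&(Q[...,1]>220),34,48,"tray+plate top")
    rect(Q,roi,2.5,8,"strip")
# upscaled crops
im=cv2.imread("pics/top0.png")[215:345,135:375];cv2.imwrite("pics/c1.png",cv2.resize(im,None,fx=3.3,fy=3.3,interpolation=cv2.INTER_CUBIC))
```

```text
belt z -0.5210668487611656 13.507936764353241
housing top 793 ((541.2416381835938, 144.99046325683594), (50.489627838134766, 62.05537033081055), 5.338406085968018) [545.0562  145.38896]
tray+plate top 8186 ((512.2734375, 325.80401611328125), (152.0567169189453, 199.7742156982422), 5.345747470855713) [511.47827 323.60663]
strip 4449 ((505.152099609375, 254.84408569335938), (228.99923706054688, 429.13446044921875), 0.14324748516082764) [472.97437 253.85876]
belt z 0.38761203140091993 15.859806555586575
housing top 362 ((542.443115234375, 146.88629150390625), (47.83872604370117, 62.44617462158203), 5.98591947555542) [546.25024 151.65813]
tray+plate top 6718 ((513.4716186523438, 326.72393798828125), (151.87123107910156, 204.63487243652344), 5.359827518463135) [512.52625 331.89194]
strip 2956 ((502.25146484375, 255.90098571777344), (431.57562255859375, 226.8008270263672), 89.01336669921875) [459.47696 349.73074]
```

View pics/c1.png

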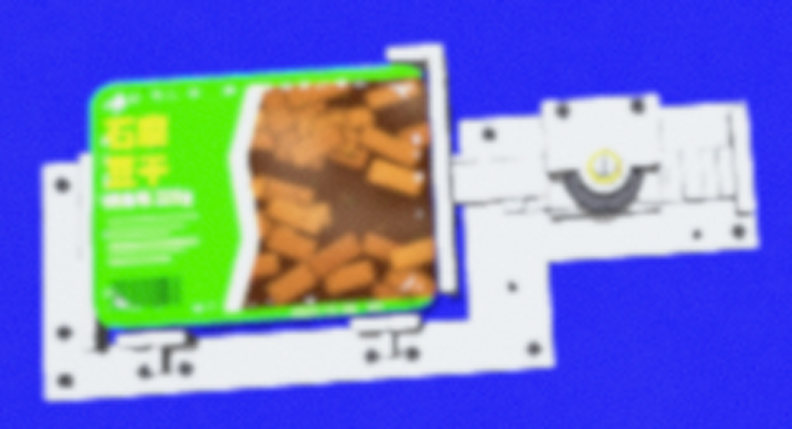

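Run:
```python
from h import *
f,cx,cy,E=cam("top")
def hit(u,v,z):
    r=E[:3,:3]@np.array([(u-cx)/f,(v-cy)/f,1]); t=(z-E[2,3])/r[2]; return E[:3,3]+t*r
th=np.radians(5.35);R=np.array([[np.cos(th),-np.sin(th)],[np.sin(th),np.cos(th)]]);O=np.array([514,327.7])
for n,(a,b),z in(("bedBR(-42,-268)",(757,246),5),("bedTR(40,-268)",(745,101),5),("bed inner TL(40,-106)",(460,120),5),("strip R near",(553,366),5),("strip L near",(45,401),5),("L far",(43,163),5),("plate far R",(442,44),46),("plate near R",(457,292),46),("lip L",(387,48),46),("knurl bolt",(603,166),66),("house TL",(542,100),66),("house TR",(658,95),66)):
    p=hit(135+a/3.3,215+b/3.3,z);print(n,p.round(1),(R.T@(p[:2]-O)).round(1))
```

```text
bedBR(-42,-268) [495.2  56.5   5. ] [ -44.  -268.2]
bedTR(40,-268) [577.2  64.1   5. ] [  38.3 -268.3]
bed inner TL(40,-106) [561.7 224.8   5. ] [  37.9 -106.9]
strip R near [426.1 168.2   5. ] [-102.3 -150.6]
strip L near [400.  444.8   5. ] [-102.6  127.2]
L far [530.8 456.7   5. ] [ 28.7 126.9]
plate far R [596.7 233.4  46. ] [  73.5 -101.5]
plate near R [462.6 219.9  46. ] [ -61.2 -102.6]
lip L [593.6 263.2  46. ] [ 73.2 -71.6]
knurl bolt [529.4 144.4  66. ] [  -1.8 -183.9]
house TL [563.8 177.6  66. ] [  35.5 -154.1]
house TR [568.2 116.2  66. ] [  34.2 -215.7]
```

Call:
play_rows(
  targets=[
    [1, -38.6, -34.9, 10, -26.9],
    [1, -38.6, -34.9, 10, -26.9],
    [1, -38.6, -34.9, 10, -26.9],
    [1, -38.6, -34.9, 10, -26.9],
    [1, -38.6, -34.9, 10, -26.9],
    [1, -38.6, -34.9, 10, -26.9],
    [1, -38.6, -34.9, 10, -26.9],
    [1, -38.6, -34.9, 10, -26.9],
    [1, -38.6, -34.9, 10, -26.9],
    [1, -38.6, -34.9, 10, -26.9],
  ],
)

```text
clock: 1.8
eef_pos: [457.5, 163.0, 136.4]
tool_rot: [3.141, 0.001, -3.048]
force: [0.5, 0.4, -0.0]
width: 0.2
gripper_force: 0.0
```

```bash
cat >> h.py <<'E'
th=np.radians(5.35);R=np.array([[np.cos(th),-np.sin(th)],[np.sin(th),np.cos(th)]]);O=np.array([512,327.4])
def st():
    s=ctrl.read_state(); p=s["eef_pos"]; n=R.T@(p[:2]-O)
    print("t",round(s["clock"],2),"nest",n.round(1),"tipz",round(p[2]-ctrl.finger_overhang,1),"yaw",np.degrees(s["tool_rot"]).round(2),"Fn",(R.T@s["force"][:2]).round(2),s["force"][2].round(2),"w",round(s["width"],1),"q",s["qpos"].round(2))
E
python3 -c "
from h import *
print(ctrl.finger_overhang);st()"
```

```text
25.0
t 1.8 nest [ -69.6 -158.6] tipz 111.4 yaw [ 1.7998e+02  6.0000e-02 -1.7462e+02] Fn [0.49 0.37] -0.02 w 0.2 q [-0.32  0.54 -0.11  2.06  0.11  0.54  1.15]
```

Call:
play_rows(
  targets=[
    [1, 0, 0, 0, 0],
    [1, 0, 0, 0, 0],
  ],
)

```text
clock: 2.0
eef_pos: [457.1, 163.3, 136.3]
tool_rot: [-3.141, -0.0, -3.052]
force: [-0.2, 0.4, 0.5]
width: 0.0
gripper_force: 0.0
```

```bash
python3 -c "
from h import *
st()"
```

```text
t 2.0 nest [ -70.  -158.3] tipz 111.3 yaw [-1.7999e+02 -1.0000e-02 -1.7486e+02] Fn [-0.2   0.44] 0.53 w 0.0 q [-0.32  0.54 -0.11  2.06  0.11  0.54  1.15]
```

Call:
play_rows(
  targets=[
    [1, 0, -1.0, 4, -0.2],
    [1, 0, -1.0, 8.5, -0.2],
    [1, -1.5, -1.0, 8.5, -0.2],
    [1, -2.5, -1.0, 8.5, -0.2],
    [1, -2.8, -1.0, 8.5, -0.2],
    [1, -2.8, -1.0, 8.5, -0.2],
  ],
)

```text
clock: 2.6
eef_pos: [486.2, 158.6, 52.5]
tool_rot: [3.14, 0.003, -3.043]
force: [-0.3, 0.3, -0.5]
width: 0.0
gripper_force: 0.0
```

Run:
```python
from h import *
st()
for n in("top","side"):
    im,d=ctrl.get_image(n); u,v=proj(n,[529,144,40]); u,v=int(u),int(v)
    c=cv2.resize(im[v-45:v+45,u-60:u+60],None,fx=3.3,fy=3.3,interpolation=cv2.INTER_CUBIC)[...,::-1]
    globals()[n]=c
cv2.imwrite("pics/c2.png",np.hstack([top,side]))
st()
```

```text
t 2.6 nest [ -41.4 -165.6] tipz 27.5 yaw [ 1.7993e+02  1.5000e-01 -1.7437e+02] Fn [-0.31  0.35] -0.48 w 0.0 q [-0.31  0.72 -0.08  2.04  0.15  0.39  1.16]
t 2.7 nest [ -42.5 -166.3] tipz 27.4 yaw [ 1.7997e+02  7.0000e-02 -1.7439e+02] Fn [-0.65  0.13] 0.22 w 0.4 q [-0.31  0.72 -0.08  2.04  0.15  0.39  1.16]
```

View pics/c2.png

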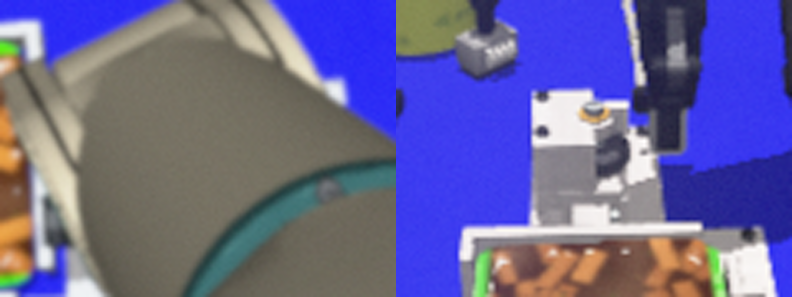

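Call:
play_rows(
  targets=[
    [1, -0.4, 0, 0, 0],
    [1, -0.6, 0, 0, 0],
    [1, -0.7, 0, 0, 0],
    [1, -0.8, 0, 0, 0],
  ],
)

```text
clock: 3.1
eef_pos: [493.3, 158.1, 51.5]
tool_rot: [3.142, 0.0, -3.045]
force: [-0.5, 0.3, -0.4]
width: 0.1
gripper_force: 0.0
```

Call:
play_rows(
  targets=[
    [1, -0.1, 0, 0, 0],
    [1, -0.2, 0, 0, 0],
  ],
)

```text
clock: 3.3
eef_pos: [495.2, 158.3, 51.4]
tool_rot: [3.142, -0.0, -3.044]
force: [0.4, 0.6, 2.0]
width: -0.0
gripper_force: 0.0
```

```bash
python3 -c "
from h import *
st()"
```

```text
t 3.3 nest [ -32.5 -166.8] tipz 26.4 yaw [ 1.8000e+02 -1.0000e-02 -1.7443e+02] Fn [0.45 0.51] 1.99 w -0.0 q [-0.31  0.73 -0.09  2.02  0.15  0.4   1.16]
```

Call:
play_rows(
  targets=[
    [1, -0.1, 0, 0, 0],
    [1, -0.1, 0, 0, 0],
  ],
)

```text
clock: 3.5
eef_pos: [496.4, 158.4, 51.4]
tool_rot: [3.142, 0.0, -3.045]
force: [-0.3, -0.2, -0.7]
width: 0.2
gripper_force: 0.0
```

Call:
play_rows(
  targets=[
    [1, -0.1, 0, 0, 0],
    [1, -0.1, 0, 0, 0],
  ],
)

```text
clock: 3.7
eef_pos: [497.4, 158.5, 51.4]
tool_rot: [3.142, 0.0, -3.044]
force: [0.1, -0.1, -0.4]
width: -0.1
gripper_force: 0.0
```

Call:
play_rows(
  targets=[
    [1, -0.1, 0, 0, 0],
    [1, -0.1, 0, 0, 0],
  ],
)

```text
clock: 3.9
eef_pos: [498.4, 158.6, 51.4]
tool_rot: [3.142, 0.0, -3.044]
force: [-0.2, 0.1, 0.6]
width: 0.0
gripper_force: 0.0
```

Call:
play_rows(
  targets=[
    [1, 0.5, -0.4, 0, 0],
    [1, 0.5, -0.8, 0, 0],
    [1, 0.3, -0.8, 0, 0],
    [1, 0.2, -0.8, 0, 0],
    [1, 0.1, -0.8, 0, 0],
    [1, 0.1, -0.8, 0, 0],
  ],
)

```text
clock: 4.5
eef_pos: [498.3, 150.8, 51.5]
tool_rot: [3.141, 0.0, -3.044]
force: [0.3, 1.5, -0.3]
width: 0.1
gripper_force: 0.0
```

Call:
play_rows(
  targets=[
    [1, -0.1, 0, 0, 0],
    [1, -0.1, 0, 0, 0],
  ],
)

```text
clock: 4.7
eef_pos: [499.2, 150.8, 51.4]
tool_rot: [3.141, 0.0, -3.044]
force: [-0.2, 0.1, -0.0]
width: 0.2
gripper_force: 0.0
```

Call:
play_rows(
  targets=[
    [1, -0.1, 0, 0, 0],
    [1, -0.1, 0, 0, 0],
  ],
)

```text
clock: 4.9
eef_pos: [500.1, 150.8, 51.4]
tool_rot: [3.142, 0.0, -3.044]
force: [0.1, -0.0, 0.8]
width: -0.5
gripper_force: 0.0
```

Call:
play_rows(
  targets=[
    [1, -0.1, 0, 0, 0],
    [1, -0.1, 0, 0, 0],
  ],
)

```text
clock: 5.1
eef_pos: [501.1, 150.9, 51.5]
tool_rot: [3.142, 0.0, -3.044]
force: [-0.0, 0.4, 0.5]
width: 0.2
gripper_force: 0.0
```

Call:
play_rows(
  targets=[
    [1, -0.1, 0, 0, 0],
    [1, -0.1, 0, 0, 0],
  ],
)

```text
clock: 5.3
eef_pos: [502.2, 150.9, 51.5]
tool_rot: [3.142, 0.0, -3.044]
force: [0.7, 0.7, 0.9]
width: 0.1
gripper_force: 0.0
```

Run:
```python
from h import *
st()
im,d=ctrl.get_image("side"); P=cloud("side",d)
u,v=proj("side",[515,144,40]); u,v=int(u),int(v)
c=cv2.resize(im[v-30:v+30,u-40:u+40],None,fx=9,fy=9,interpolation=cv2.INTER_CUBIC)[...,::-1]
cv2.imwrite("pics/c3.png",c)
print(u,v)
for vv in range(v-12,v+14,3):
    print([tuple(P[vv,k].round().astype(int)) for k in range(u-12,u+16,4)])
```

```text
t 5.3 nest [ -26.2 -174.8] tipz 26.5 yaw [ 1.8000e+02  1.0000e-02 -1.7444e+02] Fn [0.79 0.63] 0.9 w 0.1 q [-0.29  0.73 -0.09  2.    0.15  0.41  1.18]
333 250
[(np.int64(539), np.int64(139), np.int64(67)), (np.int64(530), np.int64(150), np.int64(74)), (np.int64(523), np.int64(143), np.int64(69)), (np.int64(519), np.int64(69), np.int64(24)), (np.int64(506), np.int64(165), np.int64(84)), (np.int64(498), np.int64(163), np.int64(83)), (np.int64(494), np.int64(30), np.int64(1))]
[(np.int64(538), np.int64(150), np.int64(66)), (np.int64(530), np.int64(153), np.int64(69)), (np.int64(523), np.int64(149), np.int64(66)), (np.int64(519), np.int64(69), np.int64(16)), (np.int64(506), np.int64(164), np.int64(77)), (np.int64(498), np.int64(167), np.int64(78)), (np.int64(494), np.int64(43), np.int64(1))]
[(np.int64(538), np.int64(160), np.int64(66)), (np.int64(530), np.int64(158), np.int64(65)), (np.int64(522), np.int64(156), np.int64(64)), (np.int64(519), np.int64(72), np.int64(11)), (np.int64(506), np.int64(165), np.int64(70)), (np.int64(498), np.int64(168), np.int64(72)), (np.int64(493), np.int64(5
[... 1238 characters left out ...]
, np.int64(6)), (np.int64(492), np.int64(102), np.int64(0))]
[(np.int64(537), np.int64(175), np.int64(41)), (np.int64(529), np.int64(174), np.int64(40)), (np.int64(522), np.int64(161), np.int64(32)), (np.int64(514), np.int64(159), np.int64(31)), (np.int64(508), np.int64(122), np.int64(6)), (np.int64(500), np.int64(124), np.int64(7)), (np.int64(491), np.int64(119), np.int64(4))]
[(np.int64(537), np.int64(174), np.int64(33)), (np.int64(529), np.int64(174), np.int64(33)), (np.int64(521), np.int64(171), np.int64(31)), (np.int64(514), np.int64(169), np.int64(31)), (np.int64(507), np.int64(133), np.int64(6)), (np.int64(499), np.int64(130), np.int64(4)), (np.int64(491), np.int64(132), np.int64(5))]
```

View pics/c3.png

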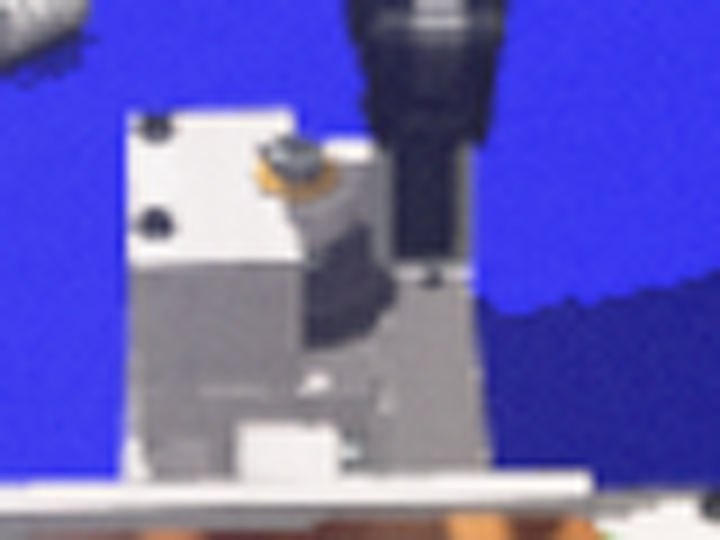

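Run:
```python
from h import *
for z in (26.5,35,48): print(z,proj("side",[502,160,z]))
im,d=ctrl.get_image("side"); P=cloud("side",d)
for v in range(225,262,2): print(v,[tuple(int(a) for a in P[v,k]) for k in range(334,348,2)])
```

```text
26.5 (np.float64(339.1021171555016), np.float64(261.1501500278938))
35 (np.float64(339.11890061363), np.float64(257.6216256561082))
48 (np.float64(339.1448992691637), np.float64(252.1557145796897))
225 [(509, 210, 138), (505, 214, 141), (501, 214, 141), (498, 211, 139), (495, 212, 140), (491, 212, 140), (488, 211, 140)]
227 [(509, 207, 132), (505, 211, 135), (502, 210, 134), (498, 212, 135), (495, 212, 135), (491, 208, 134), (488, 210, 135)]
229 [(509, 204, 127), (505, 206, 128), (502, 200, 124), (499, 198, 123), (495, 198, 123), (491, 203, 126), (488, 202, 126)]
231 [(509, 200, 120), (506, 201, 121), (502, 201, 120), (499, 199, 120), (495, 199, 119), (491, 198, 119), (488, 197, 119)]
233 [(510, 193, 112), (506, 194, 112), (503, 183, 105), (499, 183, 106), (495, 183, 106), (492, 180, 104), (488, 191, 111)]
235 [(510, 187, 104), (507, 183, 101), (503, 180, 99), (499, 182, 101), (495, 183, 102), (492, 183, 101), (488, 183, 102)]
237 [(511, 161, 83), (507, 166, 87), (504, 166, 86), (500, 167, 87), (496, 165, 86), (492, 157, 81), (492, 26, 1)]
239 [(512, 160, 78), (507, 166, 82), (504, 1
[... 604 characters left out ...]
, 160, 56), (492, 156, 53), (490, 75, 0)]
251 [(512, 151, 44), (508, 145, 40), (507, 91, 5), (502, 91, 5), (498, 92, 6), (494, 91, 5), (490, 84, 1)]
253 [(512, 155, 42), (508, 145, 35), (506, 98, 5), (502, 95, 3), (498, 99, 5), (494, 97, 4), (490, 89, 0)]
255 [(512, 155, 37), (510, 104, 3), (506, 105, 4), (502, 105, 4), (498, 106, 5), (493, 103, 3), (489, 100, 1)]
257 [(513, 144, 25), (510, 114, 5), (506, 112, 4), (502, 114, 5), (497, 111, 3), (493, 113, 5), (489, 107, 1)]
259 [(512, 152, 26), (509, 123, 6), (505, 122, 6), (501, 120, 4), (497, 123, 6), (493, 121, 5), (489, 113, 0)]
261 [(512, 157, 24), (509, 128, 5), (505, 125, 3), (501, 129, 6), (497, 129, 5), (493, 128, 5), (489, 117, -1)]
```

Call:
play_rows(
  targets=[
    [1, 1.0, 0, 0, 0],
    [1, 1.5, 0, 0, 0],
    [1, 1.5, 0, 1.2, 0],
    [1, 1.5, 0, 2.4, 0],
    [1, 1.5, 0, 2.4, 0],
  ],
)

```text
clock: 5.9
eef_pos: [485.9, 149.1, 25.5]
tool_rot: [-3.141, -0.003, -3.044]
force: [0.1, -0.0, 0.3]
width: -0.0
gripper_force: 0.0
```

Run:
```python
from h import *
st()
im,d=ctrl.get_image("side"); P=cloud("side",d)
for v in range(243,272,2): print(v,[tuple(int(a) for a in P[v,k]) for k in range(336,352,2)])
```

```text
t 5.9 nest [ -42.6 -175.1] tipz 0.5 yaw [-179.95   -0.18 -174.42] Fn [ 0.05 -0.01] 0.35 w -0.0 q [-0.3   0.77 -0.07  2.05  0.16  0.33  1.16]
243 [(513, 47, -2), (508, 58, 5), (504, 64, 8), (495, 182, 83), (491, 199, 94), (487, 196, 92), (484, 194, 92), (480, 195, 92)]
245 [(512, 66, 4), (508, 71, 7), (503, 71, 8), (495, 180, 78), (491, 189, 83), (488, 181, 79), (484, 182, 79), (480, 179, 77)]
247 [(512, 71, 2), (507, 76, 6), (503, 77, 6), (495, 181, 74), (491, 181, 74), (488, 178, 72), (484, 180, 73), (480, 179, 73)]
249 [(509, 138, 41), (507, 84, 5), (503, 80, 3), (496, 158, 54), (492, 163, 58), (488, 164, 58), (484, 159, 55), (480, 163, 58)]
251 [(508, 146, 41), (507, 93, 6), (502, 91, 5), (496, 156, 48), (492, 162, 52), (488, 165, 55), (484, 166, 55), (480, 161, 52)]
253 [(508, 146, 36), (506, 100, 6), (502, 98, 5), (496, 157, 44), (492, 165, 50), (488, 162, 48), (484, 162, 48), (480, 161, 47)]
255 [(510, 107, 5), (506, 107, 5), (502, 105, 4), (496, 156, 39), (492, 163, 44), (488, 164, 44), (484, 162, 43), (480, 163, 44)]
257 [(510, 113, 4), (506, 115, 6), (502, 113, 4), (496, 156
[... 252 characters left out ...]
497, 129, 6), (493, 128, 5), (489, 119, 0), (484, 119, 0), (480, 119, 0)]
263 [(509, 135, 4), (505, 136, 5), (501, 135, 5), (497, 134, 4), (492, 136, 5), (488, 128, 0), (484, 124, -1), (480, 128, 0)]
265 [(509, 140, 3), (504, 142, 5), (500, 141, 4), (496, 142, 5), (492, 140, 3), (488, 136, 1), (484, 134, 0), (480, 137, 2)]
267 [(508, 149, 4), (504, 151, 5), (500, 151, 6), (496, 149, 4), (492, 149, 5), (488, 148, 4), (484, 140, 0), (480, 140, 0)]
269 [(508, 157, 5), (504, 159, 6), (500, 157, 5), (496, 157, 5), (492, 159, 7), (488, 157, 6), (484, 150, 1), (480, 146, -1)]
271 [(507, 165, 6), (503, 165, 6), (499, 164, 5), (495, 164, 6), (492, 160, 3), (487, 164, 5), (483, 158, 2), (479, 154, 0)]
```

Call:
play_rows(
  targets=[
    [1, 0, 0, -0.5, 0],
    [1, -0.3, 0.3, -0.9, 0],
    [1, -0.6, 0.3, -0.9, 0],
    [1, -0.7, 0.3, -0.9, 0],
    [1, -0.8, 0.3, -0.9, 0],
  ],
)

```text
clock: 6.45
eef_pos: [495.1, 153.2, 36.6]
tool_rot: [3.142, 0.0, -3.045]
force: [-0.7, -0.9, -0.7]
width: -0.3
gripper_force: 0.0
```

Call:
play_rows(
  targets=[
    [1, -0.1, 0, 0, 0],
    [1, -0.1, 0, 0, 0],
  ],
)

```text
clock: 6.65
eef_pos: [495.8, 153.3, 36.4]
tool_rot: [3.142, -0.0, -3.045]
force: [-0.5, -0.6, 0.2]
width: -0.1
gripper_force: 0.0
```

Call:
play_rows(
  targets=[
    [1, -0.1, 0, 0, 0],
    [1, -0.1, 0, 0, 0],
  ],
)

```text
clock: 6.85
eef_pos: [496.8, 153.4, 36.4]
tool_rot: [3.142, 0.0, -3.044]
force: [0.9, 0.3, -0.1]
width: 0.4
gripper_force: 0.0
```

Call:
play_rows(
  targets=[
    [1, 0, 0, 0.2, 0],
    [1, -0.1, 0, 0.2, 0],
    [1, -0.1, 0, 0.2, 0],
  ],
)

```text
clock: 7.15
eef_pos: [497.2, 153.4, 34.2]
tool_rot: [-3.141, -0.001, -3.044]
force: [-1.2, -0.7, -0.6]
width: 0.2
gripper_force: 0.4
```

Call:
play_rows(
  targets=[
    [1, -0.1, 0, 0, 0],
    [1, -0.1, 0, 0, 0],
  ],
)

```text
clock: 7.35
eef_pos: [497.5, 153.4, 34.2]
tool_rot: [-3.141, -0.002, -3.044]
force: [-2.9, -0.2, -0.3]
width: -0.0
gripper_force: 1.4
```

Call:
play_rows(
  targets=[
    [1, -0.1, 0, 0, 0],
    [1, -0.1, 0, 0, 0],
  ],
)

```text
clock: 7.55
eef_pos: [497.7, 153.4, 34.1]
tool_rot: [-3.141, -0.004, -3.044]
force: [-5.6, 0.0, 1.5]
width: -0.1
gripper_force: 2.6
```

```bash
python3 -c "
from h import *
st()"
```

```text
t 7.55 nest [ -30.5 -171.9] tipz 9.1 yaw [-179.96   -0.22 -174.42] Fn [-5.59  0.55] 1.51 w -0.1 q [-0.3   0.76 -0.08  2.02  0.15  0.38  1.17]
```

Call:
play_rows(
  targets=[
    [1, -0.05, -0.3, 0, 0],
    [1, -0.05, -0.7, 0, 0],
    [1, -0.05, -1.1, 0, 0],
  ],
)

```text
clock: 7.85
eef_pos: [497.4, 143.2, 34.2]
tool_rot: [-3.141, -0.007, -3.043]
force: [-9.7, 0.5, 7.0]
width: -0.1
gripper_force: 4.4
```

Call:
play_rows(
  targets=[
    [1, 0, -0.4, 0, 0],
    [1, 0, -0.8, 0, 0],
    [1, 0, -1.2, 0, 0],
  ],
)

```text
clock: 8.15
eef_pos: [499.0, 130.6, 34.2]
tool_rot: [-3.141, -0.006, -3.043]
force: [-7.5, -0.3, 3.7]
width: 0.0
gripper_force: 3.5
```

Run:
```python
from h import *
st()
im,d=ctrl.get_image("side")
cv2.imwrite("pics/c4.png",cv2.resize(im[215:285,295:365],None,fx=8,fy=8,interpolation=cv2.INTER_CUBIC)[...,::-1])
```

```text
t 8.15 nest [ -31.3 -194.7] tipz 9.2 yaw [-179.96   -0.36 -174.36] Fn [-7.49  0.41] 3.71 w 0.0 q [-0.25  0.76 -0.09  2.03  0.17  0.37  1.2 ]
```

View pics/c4.png

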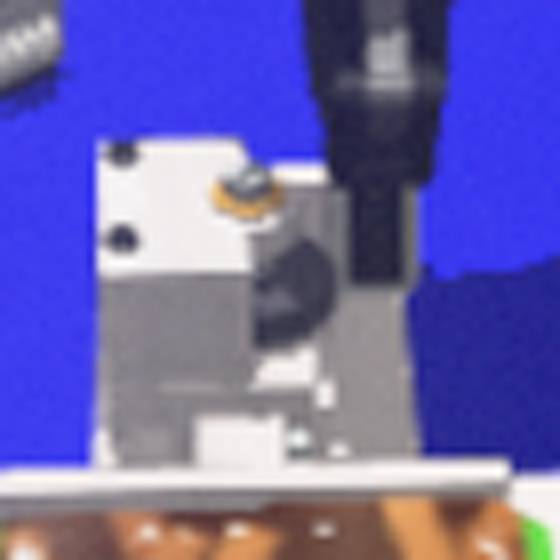

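Run:
```python
from h import *
im,d=ctrl.get_image("side"); P=cloud("side",d)
Q=P[150:262,300:400].reshape(-1,3); C=np.array([498,130])
m=(abs(Q[:,0]-498)<80)&(Q[:,1]>60)&(Q[:,1]<260)&(Q[:,2]>22)
Q=Q[m]; N=(Q[:,:2]-C)@R
for z in range(24,140,4):
    k=(Q[:,2]>=z)&(Q[:,2]<z+4)&(N[:,0]<13+ (60 if z>84 else 0))
    if k.sum()>2: print(z,k.sum(),"x",np.percentile(N[k,0],[2,98]).round(),"y",np.percentile(N[k,1],[2,98]).round())
b=P[232:245,318:332].reshape(-1,3); print("bolt", np.sort(b[:,2])[-12:].round(1))
```

```text
32 9 x [-6. 12.] y [ 4. 11.]
36 7 x [-8. 12.] y [ 6. 16.]
40 14 x [-8. 12.] y [ 5. 13.]
44 20 x [-8. 12.] y [ 5. 15.]
48 20 x [-8. 12.] y [ 5. 15.]
52 18 x [-8. 11.] y [ 6. 15.]
56 14 x [-8. 12.] y [ 5. 16.]
60 22 x [-7. 12.] y [ 5. 17.]
64 18 x [-8.  9.] y [ 7. 16.]
68 10 x [-3.  8.] y [13. 15.]
80 4 x [ 2. 11.] y [29. 31.]
84 16 x [-7. 11.] y [30. 36.]
88 13 x [-9. 14.] y [18. 39.]
92 7 x [-9. 14.] y [15. 42.]
96 16 x [-8. 16.] y [17. 46.]
100 18 x [-8. 19.] y [ 3. 49.]
104 33 x [-14.  19.] y [-10.  53.]
108 25 x [-13.  19.] y [-4. 55.]
112 31 x [-14.  18.] y [10. 58.]
116 31 x [-13.  17.] y [-1. 62.]
120 36 x [-14.  17.] y [18. 64.]
124 60 x [-14.  20.] y [17. 64.]
128 59 x [-16.  20.] y [17. 60.]
132 52 x [-16.  22.] y [-8. 54.]
136 61 x [-16.  22.] y [-9. 48.]
bolt [74.1 74.2 74.2 74.2 74.3 74.3 74.5 74.6 74.8 74.9 75.8 76.1]
```

Call:
play_rows(
  targets=[
    [1, 0.6, 0.5, 0, 0],
    [1, 0.8, 2.5, 0.8, 0],
    [1, 0.6, 2.5, 0.8, 0],
    [1, 0.3, 2.5, 0.8, 0],
    [1, 0.3, 2.5, 0.8, 0],
  ],
)

```text
clock: 8.75
eef_pos: [497.8, 155.5, 26.6]
tool_rot: [3.141, 0.001, -3.045]
force: [-0.7, 0.6, -0.1]
width: -0.0
gripper_force: 0.4
```

Call:
play_rows(
  targets=[
    [1, -0.1, 0, 0, 0],
    [1, -0.2, 0, 0, 0],
    [1, -0.2, 0, 0, 0],
  ],
)

```text
clock: 9.05
eef_pos: [498.1, 155.3, 26.5]
tool_rot: [-3.141, -0.002, -3.045]
force: [-3.3, 1.8, 1.6]
width: -0.0
gripper_force: 2.1
```

```bash
python3 -c "
from h import *
st()"
```

```text
t 9.05 nest [ -29.9 -170. ] tipz 1.5 yaw [-1.7999e+02 -1.0000e-01 -1.7444e+02] Fn [-3.1   2.06] 1.56 w -0.0 q [-0.3   0.77 -0.08  2.02  0.15  0.36  1.16]
```

Call:
play_rows(
  targets=[
    [1, 0, -0.4, 0, 0],
    [1, 0, -0.8, 0, 0],
    [1, 0, -1.2, 0, 0],
  ],
)

```text
clock: 9.35
eef_pos: [497.2, 143.1, 26.3]
tool_rot: [-3.141, -0.005, -3.044]
force: [-7.7, 1.1, 5.0]
width: 0.0
gripper_force: 3.7
```

Call:
play_rows(
  targets=[
    [1, 0, -0.4, 0, 0],
    [1, 0, -0.8, 0, 0],
    [1, 0, -1.2, 0, 0],
    [1, 0, -1.6, 0, 0],
  ],
)

```text
clock: 9.75
eef_pos: [500.1, 126.6, 26.3]
tool_rot: [-3.14, -0.003, -3.045]
force: [-3.6, 0.8, 1.7]
width: -0.1
gripper_force: 1.6
```

Run:
```python
from h import *
st()
im,d=ctrl.get_image("side"); P=cloud("side",d)
b=P[232:245,318:332].reshape(-1,3); print("bolt", np.sort(b[:,2])[-12:].round(1))
cv2.imwrite("pics/x.png",im[...,::-1])
```

```text
t 9.75 nest [ -30.6 -198.8] tipz 1.3 yaw [-179.93   -0.18 -174.44] Fn [-3.51  1.12] 1.74 w -0.1 q [-0.25  0.77 -0.08  2.03  0.17  0.35  1.2 ]
bolt [ 74.3  74.3  74.6  75.1  75.1  75.4  75.7  76.1  76.1  76.5 533.  533. ]
```

Call:
play_rows(
  targets=[
    [1, 0.6, 0.5, 0, 0],
    [1, 0.6, 2.9, 0, 0],
    [1, -0.05, 2.9, 0, 0],
    [1, -0.05, 2.6, 0, 0],
    [1, -0.05, 2.1, 0, 0],
    [1, -0.05, 1.6, 0, 0],
    [1, -0.05, 1.1, 0, 0],
    [1, -0.05, 0.6, 0, 0],
    [1, -0.05, 0.1, 0, 0],
  ],
)

```text
clock: 10.7
eef_pos: [499.5, 127.9, 26.2]
tool_rot: [-3.141, -0.005, -3.044]
force: [-4.0, 0.9, 2.4]
width: 0.1
gripper_force: 2.1
```

Call:
play_rows(
  targets=[
    [1, 0.6, 0.5, 0, 0],
    [1, 0.6, 2.9, 0, 0],
    [1, 0, 2.9, 0, 0],
    [1, 0, 2.6, 0, 0],
    [1, 0, 2.1, 0, 0],
    [1, 0, 1.6, 0, 0],
    [1, 0, 1.1, 0, 0],
    [1, 0, 0.6, 0, 0],
    [1, 0, 0, 0, 0],
  ],
)

```text
clock: 11.6
eef_pos: [499.5, 127.8, 26.2]
tool_rot: [-3.141, -0.005, -3.044]
force: [-3.6, 0.8, 2.1]
width: -0.1
gripper_force: 1.6
```

```bash
cat >> h.py <<'E'
def bolt(k=3):
    # median height of bolt-head top and wheel region, averaged over k side pictures
    D=[]
    for i in range(k):
        im,d=ctrl.get_image("side"); D.append(d)
    d=np.median(D,0); P=cloud("side",d)
    m=np.zeros(d.shape,bool); m[228:246,318:334]=1
    c=np.array([530.5,145]); N=(P[...,:2]-c)@R
    m&=(np.hypot(N[...,0],N[...,1])<14)&(P[...,2]>68)&(P[...,2]<90)
    z=np.sort(P[m][:,2]); print("bolt n",len(z),"p50,p80,p95",np.percentile(z,[50,80,95]).round(1)); return im
E
python3 - <<'E'
from h import *
d=np.load("side0.npy");P=cloud("side",d)
z=P[228:246,318:334].reshape(-1,3);z=z[(z[:,2]>68)&(z[:,2]<90)];print("initial",len(z),np.percentile(z[:,2],[50,80,95]))
st(); im=bolt()
a=cv2.imread("pics/side0.png")[215:285,295:345];b=im[215:285,295:345,::-1]
cv2.imwrite("pics/c5.png",cv2.resize(np.hstack([a,b]),None,fx=8,fy=8,interpolation=cv2.INTER_CUBIC))
E
```

```text
initial 46 [70.73858303 73.82168756 74.40675511]
t 11.6 nest [ -31.1 -197.6] tipz 1.2 yaw [-179.94   -0.27 -174.41] Fn [-3.46  1.18] 2.13 w -0.1 q [-0.25  0.77 -0.08  2.03  0.17  0.35  1.2 ]
bolt n 49 p50,p80,p95 [73.4 76.2 76.7]
```

View pics/c5.png

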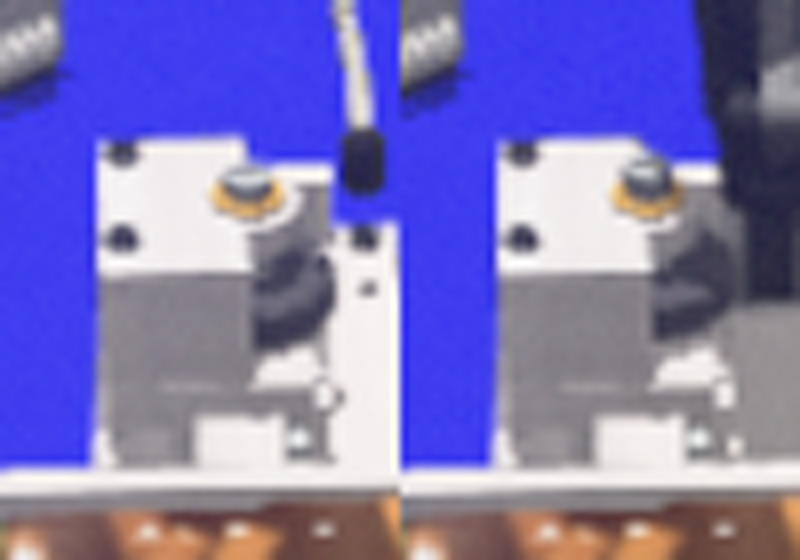

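Call:
play_rows(
  targets=[
    [1, 0.6, 0.5, 0, 0],
    [1, 0.6, 2.9, 0, 0],
    [1, 0, 2.9, 0, 0],
    [1, 0, 2.6, 0, 0],
    [1, 0, 2.1, 0, 0],
    [1, 0, 1.6, 0, 0],
    [1, 0, 1.1, 0, 0],
    [1, 0, 0.6, 0, 0],
    [1, 0, 0, 0, 0],
  ],
)

```text
clock: 12.65
eef_pos: [499.5, 127.9, 26.2]
tool_rot: [-3.141, -0.005, -3.044]
force: [-4.2, 0.8, 1.2]
width: 0.1
gripper_force: 1.8
```

Call:
play_rows(
  targets=[
    [1, 0.6, 0.5, 0, 0],
    [1, 0.6, 2.9, 0, 0],
    [1, 0, 2.9, 0, 0],
    [1, 0, 2.6, 0, 0],
    [1, 0, 2.1, 0, 0],
    [1, 0, 1.6, 0, 0],
    [1, 0, 1.1, 0, 0],
    [1, 0, 0.6, 0, 0],
    [1, 0, 0, 0, 0],
  ],
)

```text
clock: 13.55
eef_pos: [499.5, 127.8, 26.2]
tool_rot: [-3.141, -0.005, -3.044]
force: [-3.1, -0.3, 0.6]
width: -0.3
gripper_force: 1.6
```

Call:
play_rows(
  targets=[
    [1, 0.6, 0.5, 0, 0],
    [1, 0.6, 2.9, 0, 0],
    [1, 0, 2.9, 0, 0],
    [1, 0, 2.6, 0, 0],
    [1, 0, 2.1, 0, 0],
    [1, 0, 1.6, 0, 0],
    [1, 0, 1.1, 0, 0],
    [1, 0, 0.6, 0, 0],
    [1, 0, 0, 0, 0],
  ],
)

```text
clock: 14.45
eef_pos: [499.5, 127.8, 26.2]
tool_rot: [-3.141, -0.005, -3.044]
force: [-3.7, 0.1, 2.0]
width: 0.1
gripper_force: 1.5
```

Call:
play_rows(
  targets=[
    [1, 0.6, 0.5, 0, 0],
    [1, 0.6, 2.9, 0, 0],
    [1, 0, 2.9, 0, 0],
    [1, 0, 2.6, 0, 0],
    [1, 0, 2.1, 0, 0],
    [1, 0, 1.6, 0, 0],
    [1, 0, 1.1, 0, 0],
    [1, 0, 0.6, 0, 0],
    [1, 0, 0, 0, 0],
  ],
)

```text
clock: 15.35
eef_pos: [499.5, 127.6, 26.2]
tool_rot: [-3.14, -0.005, -3.044]
force: [-4.3, 0.0, 1.2]
width: 0.5
gripper_force: 1.4
```

```bash
python3 -c "
from h import *
st();bolt()"
```

```text
t 15.35 nest [ -31.1 -197.7] tipz 1.2 yaw [-179.94   -0.27 -174.42] Fn [-4.25  0.41] 1.17 w 0.5 q [-0.25  0.77 -0.08  2.03  0.17  0.35  1.2 ]
bolt n 63 p50,p80,p95 [74.3 79.3 80.1]
```

Call:
play_rows(
  targets=[
    [1, 0.6, 0.5, 0, 0],
    [1, 0.6, 2.9, 0, 0],
    [1, 0, 2.9, 0, 0],
    [1, 0, 2.6, 0, 0],
    [1, 0, 2.1, 0, 0],
    [1, 0, 1.6, 0, 0],
    [1, 0, 1.1, 0, 0],
    [1, 0, 0.6, 0, 0],
    [1, 0, 0, 0, 0],
  ],
)

```text
clock: 16.4
eef_pos: [499.4, 128.0, 26.2]
tool_rot: [-3.141, -0.005, -3.044]
force: [-4.3, 0.5, 2.7]
width: -0.1
gripper_force: 1.9
```

```bash
python3 -c "
from h import *
im=bolt(5)
b=im[210:280,290:350,::-1]
cv2.imwrite('pics/c6.png',cv2.resize(b,None,fx=8,fy=8,interpolation=cv2.INTER_CUBIC))"
```

```text
bolt n 58 p50,p80,p95 [75.4 79.9 80.7]
```

View pics/c6.png

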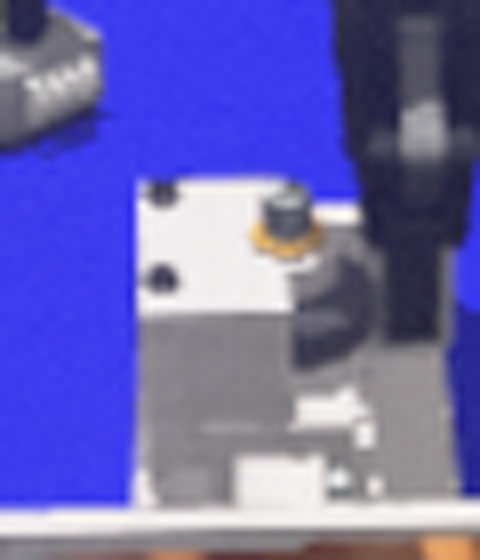

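Call:
play_rows(
  targets=[
    [1, 0.6, 0.5, 0, 0],
    [1, 0.6, 2.9, 0, 0],
    [1, 0, 2.9, 0, 0],
    [1, 0, 2.6, 0, 0],
    [1, 0, 2.1, 0, 0],
    [1, 0, 1.6, 0, 0],
    [1, 0, 1.1, 0, 0],
    [1, 0, 0.6, 0, 0],
    [1, 0, 0, 0, 0],
    [1, 1.5, 0, 0, 0],
  ],
)

```text
clock: 17.65
eef_pos: [489.5, 125.9, 26.6]
tool_rot: [-3.141, 0.004, -3.047]
force: [0.4, -0.5, 0.3]
width: -0.1
gripper_force: 0.0
```

Call:
play_rows(
  targets=[
    [1, 0, 0, -4, 0],
    [1, 0, 0, -7.5, 0],
    [1, -2.5, 3, -7.5, 0],
    [1, -5, 6, -7.5, 0],
    [1, -6.6, 7.0, -7.5, 0],
    [1, -6.6, 7.0, -7.5, 0],
  ],
)

```text
clock: 18.25
eef_pos: [549.3, 205.6, 101.9]
tool_rot: [3.139, 0.005, -3.043]
force: [-0.8, -0.2, 0.2]
width: -0.1
gripper_force: 0.0
```

Run:
```python
from h import *
st(); bolt()
```

```text
t 18.25 nest [  25.7 -124.7] tipz 76.9 yaw [ 179.88    0.29 -174.36] Fn [-0.85 -0.16] 0.2 w -0.1 q [-0.33  0.7  -0.12  1.81  0.13  0.62  1.15]
bolt n 67 p50,p80,p95 [75.3 80.5 81.6]
```

Call:
play_rows(
  targets=[
    [1, 0.5, -0.3, 0, 0],
    [1, 0.5, -0.3, 3, 0],
    [1, 0.5, -0.3, 6.2, 0],
    [1, 0.5, -0.3, 6.2, 0],
  ],
)

```text
clock: 18.8
eef_pos: [537.7, 197.3, 36.3]
tool_rot: [-3.139, -0.008, -3.045]
force: [-1.1, -0.5, 0.2]
width: -0.2
gripper_force: 0.0
```

Call:
play_rows(
  targets=[
    [1, 0, -0.5, 0, 0],
    [1, 0, -1.0, 0, 0],
    [1, 0, -1.3, 0, 0],
    [1, 0, -1.5, 0, 0],
  ],
)

```text
clock: 19.2
eef_pos: [543.3, 188.6, 41.0]
tool_rot: [3.136, 0.003, -3.043]
force: [-1.6, 10.0, -2.3]
width: -0.3
gripper_force: 4.5
```

Run:
```python
from h import *
st()
```

```text
t 19.2 nest [  18.2 -141.1] tipz 16.0 yaw [ 179.69    0.18 -174.35] Fn [-0.69 10.15] -2.26 w -0.3 q [-0.31  0.79 -0.1   1.87  0.15  0.48  1.15]
```

Call:
play_rows(
  targets=[
    [1, 0, -0.4, 0, 0],
    [1, 0, -0.8, 0, 0],
    [1, 0, -1.2, 0, 0],
    [1, 0, -1.6, 0, 0],
    [1, 0, -2.0, 0, 0],
    [1, 0, -2.4, 0, 0],
    [1, 0, -2.8, 0, 0],
    [1, 0, -3.2, 0, 0],
  ],
)

```text
clock: 20.0
eef_pos: [546.1, 157.7, 41.0]
tool_rot: [3.136, 0.003, -3.042]
force: [-3.4, 8.9, -1.4]
width: -0.2
gripper_force: 4.6
```

Run:
```python
from h import *
st()
```

```text
t 20.0 nest [  18.2 -172.1] tipz 16.0 yaw [ 1.7966e+02  1.6000e-01 -1.7427e+02] Fn [-2.6   9.18] -1.41 w -0.2 q [-0.26  0.78 -0.11  1.89  0.16  0.47  1.19]
```

Jaw slides at 9 N. On to the end stop.

Call:
play_rows(
  targets=[
    [1, 0, -0.3, 0, 0],
    [1, 0, -0.6, 0, 0],
    [1, 0, -0.8, 0, 0],
    [1, 0, -0.8, 0, 0],
  ],
)

```text
clock: 20.4
eef_pos: [546.9, 149.5, 41.0]
tool_rot: [3.136, 0.003, -3.042]
force: [-1.4, 7.7, -1.1]
width: -0.2
gripper_force: 4.3
```

Call:
play_rows(
  targets=[
    [1, 0, -0.2, 0, 0],
    [1, 0, -0.2, 0, 0],
  ],
)

```text
clock: 20.6
eef_pos: [546.9, 149.4, 41.0]
tool_rot: [3.134, 0.003, -3.041]
force: [-2.9, 11.8, -1.1]
width: -0.3
gripper_force: 6.0
```

Run:
```python
from h import *
st()
```

```text
t 20.6 nest [  18.2 -180.5] tipz 16.0 yaw [ 179.56    0.18 -174.22] Fn [-1.76 12.01] -1.08 w -0.3 q [-0.24  0.78 -0.11  1.89  0.16  0.47  1.21]
```

Call:
play_rows(
  targets=[
    [1, 0, -0.3, 0, 0],
    [1, 0, -0.3, 0, 0],
  ],
)

```text
clock: 20.8
eef_pos: [546.9, 149.3, 41.1]
tool_rot: [3.131, 0.004, -3.039]
force: [-3.6, 17.1, -1.8]
width: -0.2
gripper_force: 8.5
```

Call:
play_rows(
  targets=[
    [1, 0, 1.2, 0, 0],
    [1, 0, 1.5, -3, 0],
    [1, 0, 1.5, -7, 0],
    [1, 0, 1.5, -8, 0],
  ],
)

```text
clock: 21.2
eef_pos: [548.7, 155.4, 124.3]
tool_rot: [3.141, 0.008, -3.045]
force: [2.1, 1.4, 0.3]
width: 0.2
gripper_force: 0.0
```

Run:
```python
from h import *
st()
```

```text
t 21.2 nest [  20.5 -174.7] tipz 99.3 yaw [ 179.95    0.46 -174.47] Fn [2.21 1.2 ] 0.28 w 0.2 q [-0.24  0.65 -0.13  1.85  0.14  0.64  1.21]
```

Call:
play_rows(
  targets=[
    [0.58, 2.8, 4.2, 0, 0],
    [0.58, 5.6, 8.4, 0, 0],
    [0.58, 8.4, 12.6, 0, 0],
    [0.58, 11, 16.5, 0, 0],
    [0.58, 11.6, 17.5, 0, 0],
    [0.58, 11.6, 17.5, 4, 0],
    [0.58, 11.6, 17.5, 6, 0],
    [0.58, 11.6, 17.5, 6, 0],
  ],
)

```text
clock: 22.0
eef_pos: [412.5, 316.1, 57.7]
tool_rot: [-3.138, -0.003, -3.045]
force: [-0.7, -0.4, 0.4]
width: 35.9
gripper_force: 0.0
```

Run:
```python
from h import *
st()
im,d=ctrl.get_image("side");P=cloud("side",d)
Q=P[200:420,250:460].reshape(-1,3);C=ctrl.read_state()["eef_pos"]
N=(Q[:,:2]-C[:2])@R
for z in range(46,90,3):
    k=(abs(N[:,0])<15)&(abs(N[:,1])<45)&(Q[:,2]>=z)&(Q[:,2]<z+3)
    if k.sum()>2: print(z,k.sum(),np.percentile(N[k,0],[2,98]).round(),np.percentile(N[k,1],[2,98]).round())
cv2.imwrite("pics/c7.png",cv2.resize(im[220:380,260:440],None,fx=4,fy=4,interpolation=cv2.INTER_CUBIC)[:600,:,::-1])
```

```text
t 22.0 nest [-100.1   -2. ] tipz 32.7 yaw [-179.8    -0.18 -174.47] Fn [-0.7  -0.36] 0.39 w 35.9 q [-0.66  0.72 -0.07  2.01  0.12  0.42  0.84]
58 7 [-7.  9.] [-20.  25.]
61 17 [-10.  10.] [-19.  26.]
64 13 [-10.  11.] [-21.  26.]
67 25 [-9. 11.] [-23.  32.]
70 28 [-10.  11.] [-21.  33.]
73 28 [-11.  11.] [-21.  32.]
76 28 [-10.  11.] [-19.  32.]
79 25 [-11.  11.] [-18.  33.]
82 30 [-9. 11.] [-19.  34.]
85 27 [-8. 11.] [-18.  33.]
88 23 [-6. 11.] [-19.  33.]
```

View pics/c7.png

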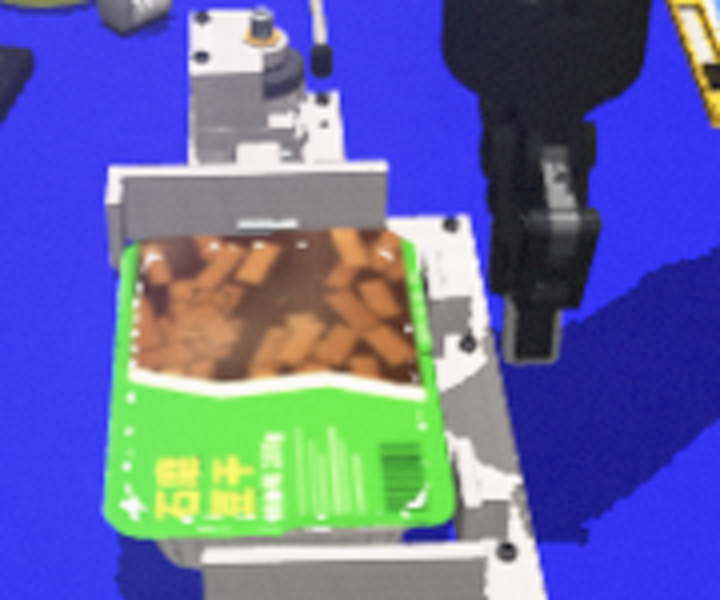

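Call:
play_rows(
  targets=[
    [0.58, 0, 0.2, 2.5, 0],
    [0.58, 0, 0.2, 4.4, 0],
    [0.58, -1, 0.2, 4.4, 0],
    [0.58, -1.8, 0.2, 4.4, 0],
    [0.58, -2.0, 0.2, 4.4, 0],
  ],
)

```text
clock: 22.55
eef_pos: [436.3, 322.6, 17.2]
tool_rot: [3.14, 0.004, -3.047]
force: [0.4, -0.7, -0.1]
width: 35.7
gripper_force: 0.0
```

Call:
play_rows(
  targets=[
    [0.58, -0.2, 0, 0, 0],
    [0.58, -0.4, 0, 0, 0],
    [0.58, -0.6, 0, 0, 0],
    [0.58, -0.8, 0, 0, 0],
    [0.58, -1.0, 0, 0, 0],
  ],
)

```text
clock: 23.05
eef_pos: [442.2, 322.9, 15.4]
tool_rot: [-3.141, -0.001, -3.044]
force: [-3.0, -0.5, 2.4]
width: 35.8
gripper_force: 1.2
```

Run:
```python
from h import *
st()
```

```text
t 23.05 nest [-69.9   2. ] tipz -9.6 yaw [-1.7997e+02 -8.0000e-02 -1.7440e+02] Fn [-3.02 -0.27] 2.42 w 35.8 q [-0.64  0.81 -0.07  1.95  0.14  0.39  0.86]
```

Call:
play_rows(
  targets=[
    [0.58, -0.4, 0, 0, 0],
    [0.58, -0.8, 0, 0, 0],
    [0.58, -1.2, 0, 0, 0],
    [0.58, -1.6, 0, 0, 0],
    [0.58, -2.0, 0, 0, 0],
    [0.58, -2.4, 0, 0, 0],
    [0.58, -2.8, 0, 0, 0],
    [0.58, -3.2, 0, 0, 0],
    [0.58, -3.6, 0, 0, 0],
    [0.58, -4.0, 0, 0, 0],
  ],
)

```text
clock: 24.05
eef_pos: [483.2, 326.9, 15.4]
tool_rot: [-3.142, -0.0, -3.044]
force: [-1.8, -0.3, 0.8]
width: 36.3
gripper_force: 0.9
```

```bash
cat >> h.py <<'E'
def tray():
    im,d=ctrl.get_image("side");P=cloud("side",d);r=ctrl.trace("side","stamped_tray")
    for a in r:
        m=a["pixels"]&(d>0)&(P[...,2]>30)&(P[...,2]<50)
        if m.sum()<300: continue
        N=((P[m][:,:2]-O)@R).astype(np.float32); print("tray",round(a["confidence"],2),cv2.minAreaRect(N),np.percentile(N,[1,99],axis=0).round(1).tolist(),"z",np.percentile(P[m][:,2],[5,50,95]).round(1)); break
    return im
E
python3 - <<'E'
from h import *
st();tray()
E
```

```text
t 24.05 nest [-28.8   2.2] tipz -9.6 yaw [-180.     -0.   -174.43] Fn [-1.85 -0.13] 0.83 w 36.3 q [-0.59  0.84 -0.08  1.85  0.14  0.46  0.9 ]
tray 0.67 ((47.22140121459961, 1.1580886840820312), (132.9770965576172, 187.6025848388672), 0.24295713007450104) [[-16.3, -89.5], [112.2, 91.0]] z [37.8 39.3 40.8]
```

Call:
play_rows(
  targets=[
    [0.58, -0.5, 0, 0, 0],
    [0.58, -1, 0, 0, 0],
    [0.58, -1.5, 0, 0, 0],
    [0.58, -2.0, 0, 0, 0],
    [0.58, -2.5, 0, 0, 0],
    [0.58, -3, 0, 0, 0],
    [0.58, -3.5, 0, 0, 0],
    [0.58, -4, 0, 0, 0],
    [0.58, -4.5, 0, 0, 0],
    [0.58, -5, 0, 0, 0],
  ],
)

```text
clock: 25.15
eef_pos: [533.0, 331.8, 15.4]
tool_rot: [3.142, -0.0, -3.044]
force: [-1.6, -0.5, 1.8]
width: 36.3
gripper_force: 0.9
```

Call:
play_rows(
  targets=[
    [0.58, -0.6, 0, 0, 0],
    [0.58, -1.2, 0, 0, 0],
    [0.58, -1.8, 0, 0, 0],
    [0.58, -2.4, 0, 0, 0],
    [0.58, -3, 0, 0, 0],
    [0.58, -3.6, 0, 0, 0],
    [0.58, -4.2, 0, 0, 0],
    [0.58, -5, 0, 0, 0],
    [0.58, -5.6, 0, 0, 0],
    [0.58, -6, 0, 0, 0],
  ],
)

```text
clock: 26.15
eef_pos: [593.2, 337.5, 15.4]
tool_rot: [3.142, 0.001, -3.045]
force: [-2.4, -0.1, 1.1]
width: 35.7
gripper_force: 1.1
```

Run:
```python
from h import *
st();tray()
```

```text
t 26.15 nest [81.8  2.5] tipz -9.6 yaw [ 1.8000e+02  3.0000e-02 -1.7445e+02] Fn [-2.38  0.08] 1.1 w 35.7 q [-0.5   0.93 -0.11  1.55  0.14  0.66  0.99]
tray 0.69 ((158.04296875, -0.0330963134765625), (132.96676635742188, 187.47579956054688), 0.6660412549972534) [[94.6, -88.9], [222.6, 91.1]] z [37.8 39.2 40.7]
```

Call:
play_rows(
  targets=[
    [0.58, 1, 0, 0, 0],
    [0.58, 4, 0, 0, 0],
    [0.58, 6, 0, -4, 0],
    [0.58, 8, 0, -9, 0],
    [0.58, 11, 0, -14, 0],
    [0.58, 14, 0, -18, 0],
    [0.58, 14, 0, -18, 0],
  ],
)

```text
clock: 26.95
eef_pos: [450.8, 325.6, 199.9]
tool_rot: [3.138, 0.004, -3.041]
force: [0.8, -0.1, -0.3]
width: 36.1
gripper_force: 0.0
```

Run:
```python
from h import *
st();im=tray();bolt(2)
cv2.imwrite("pics/end.png",im[...,::-1])
```

```text
t 26.95 nest [-61.1   3.9] tipz 174.9 yaw [ 179.79    0.24 -174.26] Fn [ 0.79 -0.19] -0.28 w 36.1 q [-0.58  0.53 -0.14  1.82  0.1   0.79  0.9 ]
tray 0.82 ((158.49777221679688, 0.4470672607421875), (133.0576629638672, 186.10379028320312), 0.5348536372184753) [[93.9, -88.4], [222.7, 91.0]] z [37.8 39.2 40.8]Traceback (most recent call last):
  File "<stdin>", line 2, in <module>
  File "h.py", line 24, in bolt
    z=np.sort(P[m][:,2]); print("bolt n",len(z),"p50,p80,p95",np.percentile(z,[50,80,95]).round(1)); return im
                                                              ~~~~~~~~~~~~~^^^^^^^^^^^^^^
    return _quantile_unchecked(
        a, q, axis, out, overwrite_input, method, keepdims, weights)
    return _ureduce(a,
                    func=_quantile_ureduce_func,
    ...<5 lines>...
                    overwrite_input=overwrite_input,
                    method=method)
    r = func(a, **kwargs)
    result = _quantile(arr,
                       quantiles=q,
    ...<2 lines>...
                       out=out,
                       weights=wgt)
    slices_having_nans = np.isnan(arr[-1, ...])
                                  ~~~^^^^^^^^^
IndexError: index -1 is out of bounds for axis 0 with size 0
```

Run:
```python
from h import *
im,d=ctrl.get_image("side")
for n,dd in(("init",np.load("side0.npy")),("now",d)):
    P=cloud("side",dd); N=(P[...,:2]-O)@R
    z=P[...,2]; m=(z>63)&(z<69)&(abs(N[...,0]-27)<9)&(N[...,1]<-130)&(N[...,1]>-270)
    print(n,np.percentile(N[m][:,1],[3,50,97]).round(1))
    for c in[(0+2,-184 if n=="init" else -224)]:
        b=(np.hypot(N[...,0]-c[0],N[...,1]-c[1])<9)&(z>68)&(z<90);print("bolt",np.percentile(z[b],[50,80,95]).round(1))
```

```text
init [-210.1 -179.9 -152.1]
bolt [72.  74.  74.5]
now [-250.3 -220.8 -192. ]
bolt [77.  80.7 81.6]
```

Measured from the depth images: the jaw travelled about 40 mm, the screw rose about 7 mm (roughly 2.25 turns), and the tray is clear of the jaw.

```bash
python3 -c "
from h import *
print(ctrl.finish_job())"
```

```text
the job is handed in; nothing more can be done
None
```

I handed the job in at about 27 s: the lock screw is loosened about 2.25 turns (a little past the two asked), the jaw is back about 40 mm against its end stop, and the tray is pushed straight out with its near rim about 13 mm past the jaw; no verdict came back.

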